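Draw up and lock the bench filter's captive screw

TASK

Close the bench filter: pull the orange captive screw up against its spring until it meets the stop of its thread, then turn it clockwise (seen from above), letting it climb, until the thread comes up solid at its end, and let go. Be gentle: do not strain the thread, neither when pulling nor at the end of the turn, and leave the glassware around it alone.

Things in the scene. Friction and masses are not known exactly. Their poses are not given: they have to be found in the camera images.
- stand: Aluminium bench filter, fixed to the table. Origin: underside of its base plate, on the vertical axis of the screw; z up. Base plate 150 x 120 x 12 mm; a column and bracket on its -x side (top at 153 mm); round head 60 mm across from 100 to 155 mm above the table, through which the screw passes.
- bowl: Green glass bowl, 72 mm across, that hangs under the head on the captive screw and lifts with it (the orange knob belongs to it). Origin on the screw axis, level with the stand's origin when down; z rises as the screw is pulled. A spring pushes bowl and screw down: with their weight, about 6 N must be pulled at the start and 0.2 N more per mm of lift; a tight seal adds 2 N per 10 mm/s of speed.
- knob_grip (a point): Centre of the screw's orange bar knob: 46 mm long (its own x axis), 14 mm thick (its own y axis), 30 mm high (15 mm above and below this point); turns with the screw. At rest it is 185 mm above the table, 30 mm over the head's flat top.
- screw (a joint): Turn of the screw, rad, growing clockwise seen from above; -0.1 to 0.1 at the start. While the screw is down a stud in a slot blocks it at about 0.2. Pulled up to its thread and turned past about 0.5, it is caught and stays up and turned even when let go, so it can be gripped again. The thread then climbs 3 mm per rad with 2 mm of up-and-down play, and ends in a hard stop at 2.25.
- jar_mid (a point): Centre (half-way up) of a loose amber preserving jar, 100 mm across, 150 mm high: a bystander.
- phial_mid (a point): Centre (half-way up) of a loose small green bottle, 48 mm across, 140 mm high: a bystander.
- tumbler_mid (a point): Centre (half-way up) of a loose glass tumbler, 74 mm across, 80 mm high: a bystander.
- head_top (a point): Centre of the head's flat top, 155 mm above the table. The thread inside starts 6 to 20 mm above the screw's rest, differently each time, unseen: the pulled screw meets a hard stop 2 mm above the level from which it can be turned. More than 30 N between screw and filter (pull beyond the spring's, or turning moment over a 17 mm radius) strains it.

How it is judged (in metres and radians):
On the way:
1. the screw is pulled up and its thread has caught (turned past 0.6 rad) (value of joint screw above 0.6 rad and z of bowl in the frame of stand above 0.005 m), for 0.2 s.
At the end, for the whole second after the job is handed in: The screw is at the end of its thread (turned beyond 2.0 rad of 2.25), held up by it at least 9.5 mm above its rest, still, and released (value of joint screw above 2 rad and velocity of joint screw below 0.05 rad/s and z of bowl in the frame of stand above 0.0095 m and contact force between the fingers and bowl below 0.1 N); the robot touches nothing.
It fails at once if the thread is strained: more than 30 N between the screw and the filter (contact force between bowl and stand above 30 N).
It fails at once if the jar is moved more than 25 mm (distance of jar_mid from where it was at the start of the episode above 0.025 m).
It fails at once if the small bottle is moved more than 25 mm (distance of phial_mid from where it was at the start of the episode above 0.025 m).
It fails at once if the tumbler is moved more than 25 mm (distance of tumbler_mid from where it was at the start of the episode above 0.025 m).
It also fails if it takes over 70 s, if anything falls off the work surface, if the arm or the gripper's body presses on something with over 40 N, if the wrist force passes 120 N, or if a joint passes its speed limit or range.

ROBOT

A 7-joint arm with a two-finger parallel gripper is mounted at the origin on the work surface. World frame = base frame: x ahead of the robot, y to its left, z up, the work surface at z = 0. Lengths are in m, angles in degrees, forces in N, time in s.
With the tool pointing down it reaches from about 0.35 to 0.9 m from the base axis. Payload 7.2 kg.
Tool frame: the origin (TCP) lies where the fingers leave the gripper's body, on its centre line; the fingertips stand 73 mm ahead of it and the grasp point (between the pads) lies 54 mm ahead of it; z points along the fingers, y is the direction in which the jaws open and shut (so a half turn about z gives the same grasp; the last joint's range is limited). The gripper opens to 85 mm and grips with 20 to 120 N. Pads are 22 mm wide; open, the fingers measure 114 mm over their backs; the gripper's body (76 mm by 85 mm) begins 54 mm behind the grasp point. The pads swing forward as they close: fully open they stand 13 mm farther back than shut.
Start: joints at [61.983, 23.554, -0.728, 91.456, 0.321, 64.991, -4.71], TCP at [0.255, -0.57, 0.304] pointing down, gripper open.
Joint ranges: [-169.25, 169.25], [-16.82, 113.86], [-84.01, 82.57], [7.8, 145.47], [-59.2, 239.2], [7.22, 106.19], [-163.78, 163.78]. Speed limits (degrees/s): [136.94, 136.94, 172.46, 172.46, 180, 180, 180].

INTERFACE

Orientations are given as [roll, pitch, yaw] about the fixed x, y, z axes, in that order (R = Rz(yaw) Ry(pitch) Rx(roll)).
In Python, from rig import manip gives the robot as it stands.
- The arm moves only by the tool apply_moves, never from a script. Its argument "series" is a list of rows, each a list of 7 numbers: the turn, a rotation vector about the tool's x, y, z in rad, then the shift along the tool's x, y, z in m, then the closure in counts, from 0 (fully open) to 255 (shut). In form: [[ax, ay, az, x, y, z, jaw], ...]. A call has 1 to 20 rows; each row shifts and turns the commanded pose from where the row before left it, along the tool's axes as they then stand; what a row does not reach is not made up. A row lasts 1/12 s, in which the tool goes at most 41.7 mm and 7.16 degrees, less where a joint would pass 70% of its speed; a pose out of reach is approached as far as the arm can. A call is refused whole if a number of a shift passes 0.0417 or a number of a turn 0.125, either way. A call with a gripper value outside its range is refused whole. The fingers move at their own pace and stop on an object; the grip force is fixed at half the most. Time passes only in rows, so rows that do not move let the fingers close. It gives the time, the measured TCP pose, the force and the opening at its end, in the units of the state.
- manip.get_state(): the state, without advancing time (a new reading comes with each control period).
- manip.camera(name): name is "side" or "top" or "wrist"; returns (picture, depth): 480x640x3 uint8, blue, green, red; 480x640 float32, m along the optical axis (not along the pixel's ray), 0 where there is no reading.
- manip.camera_info(name): a dict with "intrinsics" (3x3 intrinsics, pixels), "D" ([k1, k2, p1, p2, k3] as OpenCV has them; the pictures are not rectified), "T" (4x4, takes a point from camera to world coordinates). Camera axes: x right, y down, z forward; pixel columns grow to the right and rows downward; lengths in m; the calibration is good to about 2 mm. A picture is of the moment at which its call begins: read the wrist's pose just before it. camera_info takes no time and is no camera call; for the wrist camera it gives the pose at the moment of the call.
- manip.job_done(): hands the job in, once; it reports no verdict.
The state is a dict: "time": time; "q": joint angles; "dq": joint speeds; "tau": joint torques, N m; "ee_pos": TCP position; "orientation": TCP orientation; "wrist_force": force on the tool from outside, world axes, zero at the start; "moment": the same for the moment, N m; "opening": finger opening in m.
Only numpy, scipy, OpenCV 4.12 (cv2) and the standard library are available. Lean on these libraries where they do the work, as an engineer would, in place of code of your own. Each camera call takes 0.05 s, during which the arm holds its last target. There are 200 camera calls.

## Working session

There is one attempt and no reset: what is moved stays moved. The work goes in short steps, Python scripts to look and compute and a tool call to move; the robot and the scene stay as the last step left them, time stands still between calls to the robot, and variables do not carry over. Pictures are saved under pics/ and viewed, about 8 in all and at most 12, crops included, and the job is handed in when it is done.

Besides the shell and the picture viewer there is one more tool, called after "Call:" by a JSON object that holds its "method" and its "body". apply_moves: Moves the arm, as the interface text tells. Its arguments: {"type":"object","properties":{"series":{"type":"array","items":{"type":"array","items":{"type":"number"}}}},"required":["series"]}

```bash
mkdir -p pics; ls
python3 - <<'E'
from rig import manip
import cv2,numpy as np
ims=[]
for n in("top","side"):
    p,d=manip.camera(n); i=manip.camera_info(n)
    np.savez(f"pics/{n}0.npz",p=p,d=d,**i); print(n,i["intrinsics"].round(1).tolist(),np.round(i["D"],3),i["T"].round(3).tolist())
    cv2.imwrite(f"pics/{n}0.png",p)
s=manip.get_state();print(s)
E
```

```text
pics
top [[452.6, 0.0, 327.3], [0.0, 452.6, 241.1], [0.0, 0.0, 1.0]] [-0.099  0.     0.     0.     0.   ] [[0.003, -0.987, 0.161, 0.5], [-1.0, -0.001, 0.014, -0.013], [-0.014, -0.161, -0.987, 0.97], [0.0, 0.0, 0.0, 1.0]]
side [[538.3, 0.0, 322.5], [0.0, 538.3, 235.1], [0.0, 0.0, 1.0]] [-0.039  0.     0.     0.     0.   ] [[-0.976, -0.106, 0.19, 0.471], [-0.218, 0.475, -0.853, 0.76], [-0.0, -0.874, -0.487, 0.582], [0.0, 0.0, 0.0, 1.0]]
{'time': 0.1, 'q': array([61.98369301, 23.59436708, -0.72853943, 91.49924926,  0.32237995,
       64.99051085, -4.71132899]), 'dq': array([ 0.12338799, -0.05381325,  0.03084435, -0.14655813, -0.04228054,
        0.08831287,  0.0499173 ]), 'tau': array([ 2.68558710e-03, -6.01832414e+01,  6.84371330e-01, -3.00092983e+01,
        1.40618702e-02,  6.45335080e-03,  3.16194985e-05]), 'ee_pos': array([ 0.25512145, -0.57018461,  0.30314871]), 'orientation': array([-1.79918226e+02,  7.09977843e-03,  2.41093352e+01]), 'wrist_force': array([-0.45379049,  0.34837078,  0.81010321]), 'moment': array([-0.02705044,  0.00523749,  0.01735322]), 'opening': 0.08525345907867944}
```

View pics/top0.png

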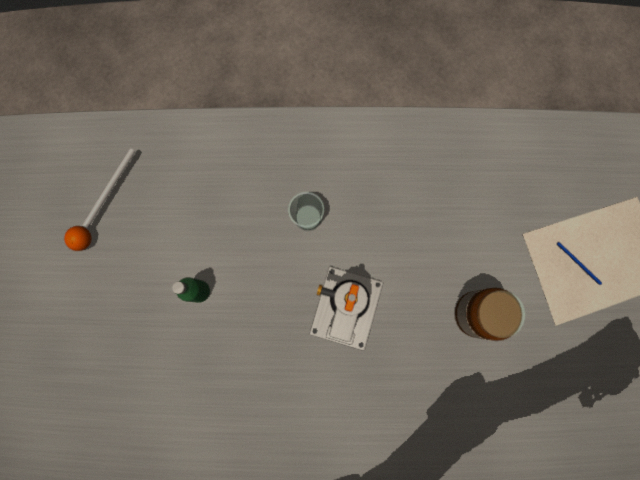

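View pics/side0.png

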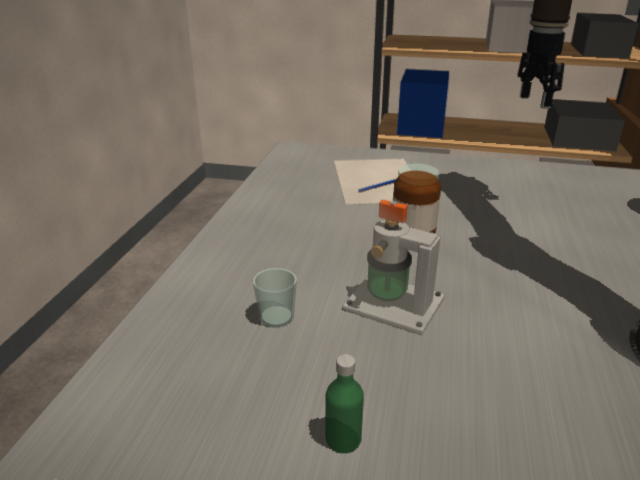

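The top view shows the orange knob at about (352,297) on the head, the jar at (490,314), the tumbler at (307,210) and the small bottle at (190,290). The side view shows the knob at about (393,211). Next I'll measure its position and angle.

```bash
cat > h.py <<'E'
import numpy as np,cv2
def ray(i,px):
    u=cv2.undistortPoints(np.array(px,float).reshape(-1,1,2),i["intrinsics"],i["D"]).reshape(-1,2)
    d=np.c_[u,np.ones(len(u))]@i["T"][:3,:3].T
    return i["T"][:3,3],d
def onz(i,px,z):
    o,d=ray(i,px); return o+d*((z-o[2])/d[:,2])[:,None]
def orange(p,box):
    h=cv2.cvtColor(p,cv2.COLOR_BGR2HSV); m=cv2.inRange(h,(2,170,110),(16,255,255))
    k=np.zeros_like(m); x0,y0,x1,y1=box; k[y0:y1,x0:x1]=m[y0:y1,x0:x1]; return k
E
python3 - <<'E'
from h import *
t=np.load("pics/top0.npz");s=np.load("pics/side0.npz")
m=orange(t["p"],(325,270,380,325))
ys,xs=np.nonzero(m);P=onz(t,np.c_[xs,ys],0.2)
print(len(xs),xs.min(),xs.max(),ys.min(),ys.max(), "depthz")
r=cv2.minAreaRect((P[:,:2]*1000).astype(np.float32));print(r,cv2.boxPoints(r))
# depth points
d=t["d"][ys,xs];o,D=ray(t,np.c_[xs,ys]);Q=o+D*d[:,None];print(np.percentile(Q,[5,50,95],axis=0))
top=Q[Q[:,2]>0.192];print(len(top),cv2.minAreaRect((top[:,:2]*1000).astype(np.float32)))
m=orange(s["p"],(370,190,420,235));ys,xs=np.nonzero(m)
d=s["d"][ys,xs];o,D=ray(s,np.c_[xs,ys]);Q=o+D*d[:,None];print("side",len(xs),np.percentile(Q,[2,50,98],axis=0))
top=Q[Q[:,2]>0.192];print(cv2.minAreaRect((top[:,:2]*1000).astype(np.float32)))
# base plate yaw & obstacles heights
big=np.hstack([cv2.resize(t["p"][255:360,300:400],None,fx=4,fy=4),cv2.resize(s["p"][190:295,350:450],None,fx=4,fy=4)]);cv2.imwrite("pics/z0.png",big)
E
```

```text
164 345 357 284 310 depthz
((529.8800659179688, -42.77287292480469), (15.304006576538086, 44.9598503112793), 73.85525512695312) [[506.15894  -43.872223]
 [549.3457   -56.373978]
 [553.6012   -41.673523]
 [510.41443  -29.171768]]
[[ 0.51033703 -0.05055549  0.17959431]
 [ 0.52676432 -0.0420267   0.20033913]
 [ 0.54906485 -0.033518    0.20253121]]
153 ((521.6611328125, -37.676536560058594), (20.662342071533203, 61.99588394165039), 59.07990646362305)
side 292 [[ 0.50940255 -0.04807136  0.17587793]
 [ 0.52411809 -0.03475827  0.19278192]
 [ 0.55026508 -0.02877271  0.1992096 ]]
((531.504150390625, -39.885475158691406), (15.62240982055664, 45.117164611816406), 76.36807250976562)
```

View pics/z0.png

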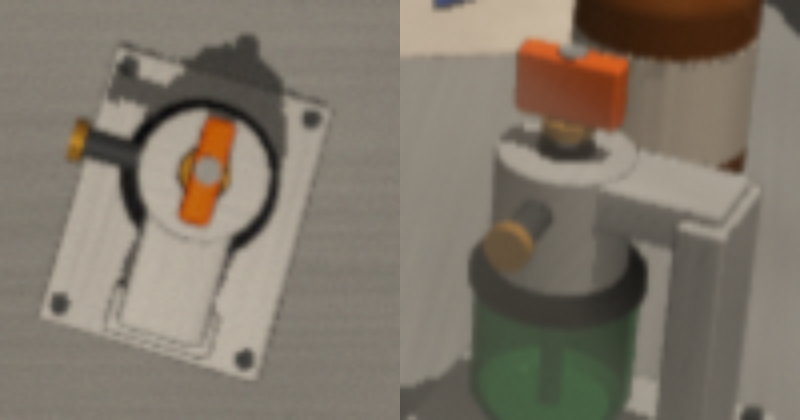

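The knob is at about (0.530, -0.0415) with its long axis at yaw -16°. I'll grasp it with tool yaw 164°, which leaves the last joint free for the full 130° clockwise turn. First I'll move above it.

Call:
{"method": "apply_moves", "body": {"series": [[0,0,0,0.0233,-0.0185,0,0],[0,0,0,0.0233,-0.0185,0,0],[0,0,0,0.0233,-0.0185,0,0],[0,0,0,0.0233,-0.0185,0,0],[0,0,0,0.0233,-0.0185,0,0],[0,0,0,0.0233,-0.0185,0,0],[0,0,0,0.0233,-0.0185,0,0],[0,0,0,0.0233,-0.0185,0,0],[0,0,0,0.0233,-0.0185,0,0],[0,0,0,0.0233,-0.0185,0,0],[0,0,0,0.0233,-0.0185,0,0],[0,0,0,0.0233,-0.0185,0,0],[0,0,0,0.0233,-0.0185,0,0],[0,0,0,0.0233,-0.0185,0,0],[0,0,0,0.0233,-0.0185,0,0],[0,0,0,0.0233,-0.0185,0,0],[0,0,0,0.0233,-0.0185,0,0],[0,0,0,0.0233,-0.0185,0,0],[0,0,0,0.0233,-0.0185,0,0],[0,0,0,0.0233,-0.0185,0,0]]}}

```text
time: 1.77
ee_pos: [0.5297, -0.0411, 0.3036]
orientation: [-180.0, 0.0, 24.1]
wrist_force: [0.1, -0.3, -0.4]
opening: 0.0853
```

Call:
{"method": "apply_moves", "body": {"series": [[0,0,-0.122,0,0,0,0],[0,0,-0.122,0,0,0,0],[0,0,-0.122,0,0,0,0],[0,0,-0.122,0,0,0,0],[0,0,-0.122,0,0,0,0],[0,0,-0.122,0,0,0,0],[0,0,-0.122,0,0,0,0],[0,0,-0.122,0,0,0,0],[0,0,-0.122,0,0,0,0],[0,0,-0.122,0,0,0,0],[0,0,-0.122,0,0,0,0],[0,0,-0.122,0,0,0,0],[0,0,-0.122,0,0,0,0],[0,0,-0.122,0,0,0,0],[0,0,-0.122,0,0,0,0],[0,0,-0.122,0,0,0,0],[0,0,-0.122,0,0,0,0],[0,0,-0.122,0,0,0,0],[0,0,-0.122,0,0,0,0],[0,0,-0.122,0,0,0,0]]}}

```text
time: 3.43
ee_pos: [0.5292, -0.0425, 0.3035]
orientation: [-180.0, -0.0, 164.3]
wrist_force: [1.1, 0.3, -0.9]
opening: 0.0854
```

Call:
{"method": "apply_moves", "body": {"series": [[0,0,0,0,0,0,0],[0,0,0,0,0,0,0]]}}

```text
time: 3.6
ee_pos: [0.5293, -0.0426, 0.3036]
orientation: [180.0, -0.0, 163.7]
wrist_force: [0.4, 0.4, -0.1]
opening: 0.0848
```

Run:
```python
from rig import manip
from h import *
i=manip.camera_info("wrist");p,d=manip.camera("wrist");np.savez("pics/w1.npz",p=p,d=d,**i);cv2.imwrite("pics/w1.png",p)
s=manip.get_state();print(s["q"].round(1),s["ee_pos"].round(4),s["orientation"].round(2),s["wrist_force"],s["opening"])
m=orange(p,(0,0,640,480));c=max(cv2.findContours(m,0,2)[0],key=cv2.contourArea)[:,0]
for z in(.2,):
    P=onz(i,c,z);r=cv2.minAreaRect((P[:,:2]*1000).astype(np.float32));print(z,r,cv2.boxPoints(r).round(1).tolist())
print(i["T"].round(3))
```

```text
[ 35.2  20.3 -45.1 102.3  15.8  64.   58.5] [ 0.5294 -0.0426  0.3036] [ 1.8000e+02 -3.0000e-02  1.6365e+02] [ 0.69239126  0.97405899 -0.65855637] 0.08531716987553409
0.2 ((513.1347045898438, -37.7155647277832), (13.755802154541016, 27.380348205566406), 74.39170837402344) [[498.1000061035156, -40.70000076293945], [524.5, -48.0], [528.2000122070312, -34.79999923706055], [501.79998779296875, -27.399999618530273]]
[[ 0.28   0.909  0.308  0.449]
 [ 0.96  -0.265 -0.09  -0.019]
 [ 0.     0.321 -0.947  0.374]
 [ 0.     0.     0.     1.   ]]
```

View pics/w1.png

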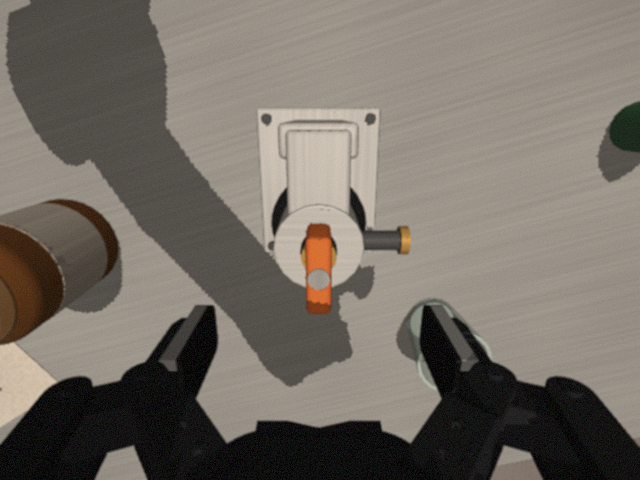

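The wrist view shows the knob at column 318, centred between the fingers (around 319) and aligned with them. Its centre line agrees with the top view to within 0.5 mm. I'll descend and partly close.

Call:
{"method": "apply_moves", "body": {"series": [[0,0,0,0,0,0.01,0],[0,0,0,0,0,0.013,0],[0,0,0,0,0,0.013,0],[0,0,0,0,0,0.013,0],[0,0,0,0,0,0.0086,0],[0,0,0,0,0,0.004,0],[0,0,0,0,0,0,100],[0,0,0,0,0,0,150],[0,0,0,0,0,0,180],[0,0,0,0,0,0,195],[0,0,0,0,0,0,195],[0,0,0,0,0,0,195],[0,0,0,0,0,0,195]]}}

```text
time: 4.73
ee_pos: [0.5296, -0.0424, 0.2425]
orientation: [-180.0, 0.0, 163.9]
wrist_force: [-0.6, -0.1, -0.6]
opening: 0.0201
```

Run:
```python
from rig import manip
from h import *
s=manip.get_state();print(s["ee_pos"].round(4),s["orientation"].round(2),s["wrist_force"].round(1),s["opening"])
a,_=manip.camera("wrist");b,_=manip.camera("side")
cv2.imwrite("pics/c1.png",np.hstack([a[130:480,120:520],cv2.resize(b[120:295,310:510],None,fx=2,fy=2)]))
```

```text
[ 0.5296 -0.0424  0.2425] [-1.800e+02  3.000e-02  1.639e+02] [-0.6 -0.1 -0.6] 0.020077316760313976
```

View pics/c1.png

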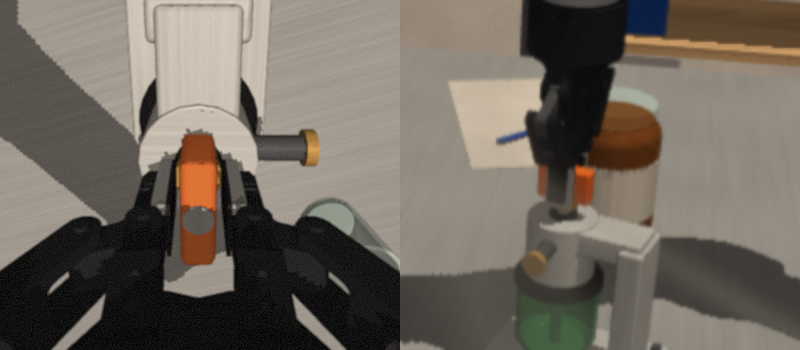

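The fingers straddle the knob centrally with a small gap on each side, and they clear the head. I'll close in steps.

Call:
{"method": "apply_moves", "body": {"series": [[0,0,0,0,0,0,202],[0,0,0,0,0,0,208],[0,0,0,0,0,0,213],[0,0,0,0,0,0,218],[0,0,0,0,0,0,225],[0,0,0,0,0,0,235]]}}

```text
time: 5.33
ee_pos: [0.5295, -0.0425, 0.2424]
orientation: [-180.0, 0.0, 163.9]
wrist_force: [-0.8, -1.0, 2.6]
opening: 0.0135
```

Call:
{"method": "apply_moves", "body": {"series": [[0,0,0,0,0,0,255],[0,0,0,0,0,0,255],[0,0,0,0,0,0,255],[0,0,0,0,0,0,255]]}}

```text
time: 5.67
ee_pos: [0.5295, -0.0425, 0.2424]
orientation: [-180.0, 0.0, 163.9]
wrist_force: [-1.9, -1.2, 4.0]
opening: 0.0131
```

Call:
{"method": "apply_moves", "body": {"series": [[0,0,0,0,0,-0.0005,255],[0,0,0,0,0,-0.0005,255],[0,0,0,0,0,-0.0005,255],[0,0,0,0,0,-0.0005,255],[0,0,0,0,0,-0.0005,255],[0,0,0,0,0,-0.0005,255],[0,0,0,0,0,-0.0005,255],[0,0,0,0,0,-0.0005,255],[0,0,0,0,0,-0.0005,255],[0,0,0,0,0,-0.0005,255],[0,0,0,0,0,0,255],[0,0,0,0,0,0,255]]}}

```text
time: 6.67
ee_pos: [0.5294, -0.0425, 0.2474]
orientation: [-180.0, -0.0, 163.9]
wrist_force: [1.8, -1.7, -6.5]
opening: 0.0133
```

Call:
{"method": "apply_moves", "body": {"series": [[0,0,0,0,0,-0.0005,255],[0,0,0,0,0,-0.0005,255],[0,0,0,0,0,0,255]]}}

```text
time: 6.92
ee_pos: [0.5294, -0.0425, 0.2483]
orientation: [-180.0, -0.0, 163.9]
wrist_force: [0.1, -3.0, -6.0]
opening: 0.0133
```

Call:
{"method": "apply_moves", "body": {"series": [[0,0,0,0,0,-0.0005,255],[0,0,0,0,0,-0.0005,255],[0,0,0,0,0,0,255]]}}

```text
time: 7.17
ee_pos: [0.5294, -0.0425, 0.2493]
orientation: [-180.0, -0.0, 163.9]
wrist_force: [0.7, -1.9, -7.3]
opening: 0.0132
```

Call:
{"method": "apply_moves", "body": {"series": [[0,0,0,0,0,-0.0005,255],[0,0,0,0,0,0,255]]}}

```text
time: 7.33
ee_pos: [0.5294, -0.0425, 0.2498]
orientation: [-180.0, -0.0, 163.9]
wrist_force: [0.9, -1.7, -6.6]
opening: 0.0133
```

Call:
{"method": "apply_moves", "body": {"series": [[0,0,0,0,0,-0.0005,255],[0,0,0,0,0,0,255]]}}

```text
time: 7.5
ee_pos: [0.5294, -0.0424, 0.2503]
orientation: [-180.0, -0.0, 163.9]
wrist_force: [0.3, -2.7, -7.7]
opening: 0.0132
```

Call:
{"method": "apply_moves", "body": {"series": [[0,0,0,0,0,-0.0005,255],[0,0,0,0,0,0,255]]}}

```text
time: 7.67
ee_pos: [0.5294, -0.0425, 0.2508]
orientation: [-180.0, -0.0, 163.9]
wrist_force: [-0.3, -3.1, -7.9]
opening: 0.0132
```

Call:
{"method": "apply_moves", "body": {"series": [[0,0,0,0,0,-0.0005,255],[0,0,0,0,0,0,255]]}}

```text
time: 7.83
ee_pos: [0.5294, -0.0425, 0.2513]
orientation: [-180.0, -0.0, 163.9]
wrist_force: [1.2, -2.8, -8.4]
opening: 0.013
```

The lift so far follows the spring with no stop, up to 9 mm. Before going further I want the pull stiffness. I'll go back to the seat and load it in 0.1 mm steps.

Call:
{"method": "apply_moves", "body": {"series": [[0,0,0,0,0,0.001,255],[0,0,0,0,0,0.001,255],[0,0,0,0,0,0.001,255],[0,0,0,0,0,0.001,255],[0,0,0,0,0,0.001,255],[0,0,0,0,0,0.001,255],[0,0,0,0,0,0.001,255],[0,0,0,0,0,0.001,255],[0,0,0,0,0,0.0004,255],[0,0,0,0,0,0,255],[0,0,0,0,0,0,255],[0,0,0,0,0,0,255]]}}

```text
time: 8.83
ee_pos: [0.5295, -0.0424, 0.2428]
orientation: [-180.0, -0.0, 163.9]
wrist_force: [-0.2, -4.1, -5.5]
opening: 0.013
```

Call:
{"method": "apply_moves", "body": {"series": [[0,0,0,0,0,0.0002,255],[0,0,0,0,0,0,255],[0,0,0,0,0,0,255]]}}

```text
time: 9.08
ee_pos: [0.5295, -0.0425, 0.2427]
orientation: [-180.0, -0.0, 163.9]
wrist_force: [-0.2, -3.1, -5.6]
opening: 0.0136
```

Call:
{"method": "apply_moves", "body": {"series": [[0,0,0,0,0,0.0002,255],[0,0,0,0,0,0,255],[0,0,0,0,0,0,255]]}}

```text
time: 9.33
ee_pos: [0.5295, -0.0424, 0.2425]
orientation: [-180.0, -0.0, 163.9]
wrist_force: [-0.7, -3.4, -6.3]
opening: 0.0127
```

Call:
{"method": "apply_moves", "body": {"series": [[0,0,0,0,0,0.0002,255],[0,0,0,0,0,0,255],[0,0,0,0,0,0,255]]}}

```text
time: 9.58
ee_pos: [0.5295, -0.0424, 0.2425]
orientation: [-180.0, 0.0, 163.9]
wrist_force: [-1.1, -3.4, -2.5]
opening: 0.013
```

Call:
{"method": "apply_moves", "body": {"series": [[0,0,0,0,0,0.0002,255],[0,0,0,0,0,0,255],[0,0,0,0,0,0,255]]}}

```text
time: 9.83
ee_pos: [0.5296, -0.0424, 0.2424]
orientation: [-180.0, 0.0, 163.9]
wrist_force: [-3.1, -4.1, 1.0]
opening: 0.013
```

Call:
{"method": "apply_moves", "body": {"series": [[0,0,0,0,0,-0.0002,255],[0,0,0,0,0,0,255],[0,0,0,0,0,0,255]]}}

```text
time: 10.08
ee_pos: [0.5295, -0.0424, 0.2424]
orientation: [-180.0, 0.0, 163.9]
wrist_force: [-1.9, -4.1, 2.4]
opening: 0.013
```

Call:
{"method": "apply_moves", "body": {"series": [[0,0,0,0,0,-0.0001,255],[0,0,0,0,0,0,255],[0,0,0,0,0,0,255]]}}

```text
time: 10.33
ee_pos: [0.5296, -0.0424, 0.2424]
orientation: [180.0, 0.0, 163.9]
wrist_force: [-2.0, -3.9, 1.4]
opening: 0.013
```

The stiffness is about 20 N/mm, so a 0.4 mm step adds at most about 8 N. I'll lift again to the level already tested, then continue in 0.4 mm steps, two per turn.

Call:
{"method": "apply_moves", "body": {"series": [[0,0,0,0,0,-0.0008,255],[0,0,0,0,0,-0.0008,255],[0,0,0,0,0,-0.0008,255],[0,0,0,0,0,-0.0008,255],[0,0,0,0,0,-0.0008,255],[0,0,0,0,0,-0.0008,255],[0,0,0,0,0,-0.0008,255],[0,0,0,0,0,-0.0008,255],[0,0,0,0,0,-0.0008,255],[0,0,0,0,0,-0.0008,255],[0,0,0,0,0,-0.0004,255],[0,0,0,0,0,-0.0004,255],[0,0,0,0,0,0,255]]}}

```text
time: 11.42
ee_pos: [0.5295, -0.0424, 0.2513]
orientation: [-180.0, -0.0, 163.9]
wrist_force: [-0.1, -2.9, -8.4]
opening: 0.0129
```

Call:
{"method": "apply_moves", "body": {"series": [[0,0,0,0,0,-0.0004,255],[0,0,0,0,0,0,255]]}}

```text
time: 11.58
ee_pos: [0.5294, -0.0424, 0.2515]
orientation: [-180.0, -0.0, 163.9]
wrist_force: [1.1, -3.9, -10.8]
opening: 0.013
```

Call:
{"method": "apply_moves", "body": {"series": [[0,0,0,0,0,-0.0004,255],[0,0,0,0,0,0,255]]}}

```text
time: 11.75
ee_pos: [0.5294, -0.0425, 0.2517]
orientation: [180.0, -0.0, 163.9]
wrist_force: [1.4, -3.7, -13.5]
opening: 0.0131
```

The force rose 2.5 N per step, so the stop is met at about 8.9 mm of lift. I'll back off to the middle of the play and start turning, watching the lateral force and moment.

Call:
{"method": "apply_moves", "body": {"series": [[0,0,0,0,0,0.0006,255],[0,0,0,0,0,0.0006,255],[0,0,0,0,0,0.0006,255],[0,0,0,0,0,0,255],[0,0,0,0,0,0,255]]}}

```text
time: 12.17
ee_pos: [0.5295, -0.0424, 0.2503]
orientation: [-180.0, 0.0, 163.9]
wrist_force: [-0.5, -4.5, -7.5]
opening: 0.0131
```

```bash
cat > st.py <<'E'
from rig import manip
s=manip.get_state();print(s["q"].round(1),(s["ee_pos"]*1e3).round(2),s["orientation"].round(2),s["wrist_force"].round(1),s["moment"].round(3),s["opening"].round(4))
E
python3 st.py
```

```text
Traceback (most recent call last):
  File "st.py", line 2, in <module>
    s=manip.get_state();print(s["q"].round(1),(s["ee_pos"]*1e3).round(2),s["orientation"].round(2),s["wrist_force"].round(1),s["moment"].round(3),s["opening"].round(4))
                                                                                                                                                  ^^^^^^^^^^^^^^^^^^
AttributeError: 'float' object has no attribute 'round'
```

Call:
{"method": "apply_moves", "body": {"series": [[0,0,0.03,0,0,-0.0001,255],[0,0,0.03,0,0,-0.0001,255],[0,0,0.03,0,0,-0.0001,255],[0,0,0,0,0,0,255]]}}

```text
time: 12.5
ee_pos: [0.5295, -0.0424, 0.2506]
orientation: [-180.0, 0.0, 158.7]
wrist_force: [-0.0, -4.0, -6.9]
opening: 0.0131
```

```bash
python3 st.py
```

```text
Traceback (most recent call last):
  File "st.py", line 2, in <module>
    s=manip.get_state();print(s["q"].round(1),(s["ee_pos"]*1e3).round(2),s["orientation"].round(2),s["wrist_force"].round(1),s["moment"].round(3),s["opening"].round(4))
                                                                                                                                                  ^^^^^^^^^^^^^^^^^^
AttributeError: 'float' object has no attribute 'round'
```

```bash
sed -i 's/s\["opening"\].round(4)/round(s["opening"],4)/' st.py; python3 st.py
```

```text
[ 32.7  23.2 -42.5 105.9  18.4  57.8  51.3] [529.49 -42.36 250.56] [-1.7999e+02  1.0000e-02  1.5869e+02] [-0.  -4.  -6.9] [-0.855  0.127 -0.135] 0.0131
```

Call:
{"method": "apply_moves", "body": {"series": [[0,0,0.03,0,0,-0.0001,255],[0,0,0.03,0,0,-0.0001,255],[0,0,0.03,0,0,-0.0001,255],[0,0,0,0,0,0,255]]}}

```text
time: 12.83
ee_pos: [0.5295, -0.0423, 0.2508]
orientation: [-180.0, 0.0, 153.6]
wrist_force: [-0.8, -3.6, -7.9]
opening: 0.013
```

```bash
python3 st.py
```

```text
[ 31.9  22.9 -41.4 106.   17.7  57.7  46.7] [529.51 -42.31 250.85] [-1.8000e+02  1.0000e-02  1.5359e+02] [-0.8 -3.6 -7.9] [-0.764  0.121 -0.044] 0.013
```

Call:
{"method": "apply_moves", "body": {"series": [[0,0,0.03,0,0,-0.0001,255],[0,0,0.03,0,0,-0.0001,255],[0,0,0,0,0,0,255]]}}

```text
time: 13.08
ee_pos: [0.5295, -0.0423, 0.251]
orientation: [180.0, 0.0, 150.2]
wrist_force: [-0.1, -3.9, -7.6]
opening: 0.0133
```

```bash
python3 st.py
```

```text
[ 31.4  22.7 -40.6 106.   17.3  57.6  43.7] [529.51 -42.29 251.03] [1.8000e+02 1.0000e-02 1.5018e+02] [-0.1 -3.9 -7.6] [-0.75   0.09  -0.076] 0.0133
```

Turned 0.24 rad so far with little moment. Continuing.

Call:
{"method": "apply_moves", "body": {"series": [[0,0,0.035,0,0,-0.0001,255],[0,0,0.035,0,0,-0.0001,255],[0,0,0.035,0,0,-0.0001,255],[0,0,0,0,0,0,255]]}}

```text
time: 13.42
ee_pos: [0.5295, -0.0423, 0.2512]
orientation: [180.0, 0.0, 144.2]
wrist_force: [-0.6, -2.6, -8.8]
opening: 0.0127
```

```bash
python3 st.py
```

```text
[ 30.4  22.4 -39.3 106.   16.7  57.4  38.3] [529.51 -42.28 251.23] [179.99   0.   144.18] [-0.6 -2.6 -8.8] [-0.652  0.007 -0.093] 0.0127
```

Call:
{"method": "apply_moves", "body": {"series": [[0,0,0.035,0,0,-0.0001,255],[0,0,0.035,0,0,-0.0001,255],[0,0,0.035,0,0,-0.0001,255],[0,0,0,0,0,0,255]]}}

```text
time: 13.75
ee_pos: [0.5295, -0.0422, 0.2514]
orientation: [180.0, -0.0, 138.2]
wrist_force: [-0.2, -2.4, -9.2]
opening: 0.0133
```

```bash
python3 st.py
```

```text
[ 29.5  22.1 -38.  106.1  16.   57.2  32.9] [529.53 -42.24 251.45] [ 1.7999e+02 -1.0000e-02  1.3819e+02] [-0.2 -2.4 -9.2] [-0.687 -0.155 -0.097] 0.0133
```

Call:
{"method": "apply_moves", "body": {"series": [[0,0,0.035,0,0,-0.0001,255],[0,0,0.035,0,0,-0.0001,255],[0,0,0.035,0,0,-0.0001,255],[0,0,0.035,0,0,-0.0001,255],[0,0,0.035,0,0,-0.0001,255],[0,0,0.035,0,0,-0.0001,255],[0,0,0,0,0,0,255]]}}

```text
time: 14.33
ee_pos: [0.5296, -0.0422, 0.2522]
orientation: [180.0, 0.0, 126.2]
wrist_force: [0.6, -2.8, -8.9]
opening: 0.0132
```

```bash
python3 st.py
```

```text
[ 27.6  21.5 -35.5 106.1  14.7  57.   22. ] [529.6  -42.19 252.19] [179.98   0.   126.18] [ 0.6 -2.8 -8.9] [-0.659 -0.125 -0.056] 0.0132
```

Call:
{"method": "apply_moves", "body": {"series": [[0,0,0.035,0,0,-0.0001,255],[0,0,0.035,0,0,-0.0001,255],[0,0,0.035,0,0,-0.0001,255],[0,0,0.035,0,0,-0.0001,255],[0,0,0.035,0,0,-0.0001,255],[0,0,0.035,0,0,-0.0001,255],[0,0,0,0,0,0,255]]}}

```text
time: 14.92
ee_pos: [0.5297, -0.0421, 0.2528]
orientation: [180.0, -0.0, 114.2]
wrist_force: [1.0, -3.0, -9.7]
opening: 0.0131
```

```bash
python3 st.py
```

```text
[ 25.7  20.9 -33.  106.2  13.4  56.7  11.1] [529.68 -42.14 252.82] [179.97  -0.   114.16] [ 1.  -3.  -9.7] [-0.583 -0.173 -0.079] 0.0131
```

Call:
{"method": "apply_moves", "body": {"series": [[0,0,0.035,0,0,-0.0001,255],[0,0,0.035,0,0,-0.0001,255],[0,0,0.035,0,0,-0.0001,255],[0,0,0.035,0,0,-0.0001,255],[0,0,0.035,0,0,-0.0001,255],[0,0,0.035,0,0,-0.0001,255],[0,0,0.035,0,0,-0.0001,255],[0,0,0.035,0,0,-0.0001,255],[0,0,0.035,0,0,-0.0001,255],[0,0,0.035,0,0,-0.0001,255],[0,0,0,0,0,0,255]]}}

```text
time: 15.83
ee_pos: [0.5298, -0.0421, 0.2538]
orientation: [180.0, -0.0, 94.1]
wrist_force: [1.6, -3.1, -9.9]
opening: 0.0132
```

```bash
python3 st.py
```

```text
[ 22.6  20.1 -29.  106.3  11.5  56.4  -7.2] [529.82 -42.1  253.84] [ 1.7995e+02 -1.0000e-02  9.4120e+01] [ 1.6 -3.1 -9.9] [-0.503 -0.36  -0.034] 0.0132
```

Call:
{"method": "apply_moves", "body": {"series": [[0,0,0.035,0,0,-0.0001,255],[0,0,0.035,0,0,-0.0001,255],[0,0,0.035,0,0,-0.0001,255],[0,0,0.035,0,0,-0.0001,255],[0,0,0.035,0,0,-0.0001,255],[0,0,0.035,0,0,-0.0001,255],[0,0,0.035,0,0,-0.0001,255],[0,0,0.035,0,0,-0.0001,255],[0,0,0.035,0,0,-0.0001,255],[0,0,0.035,0,0,-0.0001,255],[0,0,0,0,0,0,255]]}}

```text
time: 16.75
ee_pos: [0.5299, -0.0421, 0.2549]
orientation: [179.9, -0.0, 74.1]
wrist_force: [1.6, -2.3, -9.9]
opening: 0.0129
```

```bash
python3 st.py
```

```text
[ 19.5  19.4 -25.  106.5   9.7  56.1 -25.6] [529.92 -42.12 254.88] [ 1.7995e+02 -3.0000e-02  7.4070e+01] [ 1.6 -2.3 -9.9] [-0.552 -0.534 -0.046] 0.0129
```

Call:
{"method": "apply_moves", "body": {"series": [[0,0,0.035,0,0,-0.0001,255],[0,0,0.035,0,0,-0.0001,255],[0,0,0.035,0,0,-0.0001,255],[0,0,0.035,0,0,-0.0001,255],[0,0,0.035,0,0,-0.0001,255],[0,0,0.035,0,0,-0.0001,255],[0,0,0.035,0,0,-0.0001,255],[0,0,0.035,0,0,-0.0001,255],[0,0,0.035,0,0,-0.0001,255],[0,0,0.035,0,0,-0.0001,255],[0,0,0.035,0,0,-0.0001,255],[0,0,0,0,0,0,255]]}}

```text
time: 17.75
ee_pos: [0.53, -0.0422, 0.256]
orientation: [179.9, -0.1, 52.0]
wrist_force: [3.5, -2.4, -9.3]
opening: 0.0131
```

```bash
python3 st.py
```

```text
[ 16.1  18.8 -20.8 106.6   7.9  55.9 -46. ] [530.05 -42.2  256.04] [ 1.7995e+02 -5.0000e-02  5.2010e+01] [ 3.5 -2.4 -9.3] [-0.56  -0.767 -0.039] 0.0131
```

Call:
{"method": "apply_moves", "body": {"series": [[0,0,0.03,0,0,-0.0001,255],[0,0,0.03,0,0,-0.0001,255],[0,0,0.03,0,0,-0.0001,255],[0,0,0.03,0,0,-0.0001,255],[0,0,0,0,0,0,255],[0,0,0,0,0,0,255]]}}

```text
time: 18.25
ee_pos: [0.53, -0.0422, 0.2564]
orientation: [180.0, -0.1, 45.2]
wrist_force: [4.6, -2.8, -10.0]
opening: 0.0132
```

```bash
python3 st.py
```

```text
[ 15.1  18.6 -19.5 106.7   7.4  55.9 -52.3] [530.04 -42.24 256.45] [ 1.7995e+02 -6.0000e-02  4.5230e+01] [  4.6  -2.8 -10. ] [-0.537 -1.019 -0.071] 0.0132
```

Turned 2.07 rad, so the end is near. Small steps from here.

Call:
{"method": "apply_moves", "body": {"series": [[0,0,0.02,0,0,-0.0001,255],[0,0,0.02,0,0,0,255],[0,0,0,0,0,0,255]]}}

```text
time: 18.5
ee_pos: [0.5301, -0.0423, 0.2566]
orientation: [179.9, -0.1, 42.9]
wrist_force: [5.0, -2.3, -10.6]
opening: 0.0129
```

```bash
python3 st.py
```

```text
[ 14.8  18.6 -19.  106.7   7.2  55.9 -54.5] [530.07 -42.28 256.58] [ 1.7995e+02 -7.0000e-02  4.2870e+01] [  5.   -2.3 -10.6] [-0.6   -0.951 -0.102] 0.0129
```

Call:
{"method": "apply_moves", "body": {"series": [[0,0,0.02,0,0,-0.0001,255],[0,0,0.02,0,0,0,255],[0,0,0,0,0,0,255]]}}

```text
time: 18.75
ee_pos: [0.5301, -0.0423, 0.2567]
orientation: [180.0, -0.1, 40.6]
wrist_force: [4.9, -2.4, -10.0]
opening: 0.0129
```

```bash
python3 st.py
```

```text
[ 14.4  18.5 -18.6 106.7   7.   55.8 -56.6] [530.09 -42.25 256.7 ] [ 1.7995e+02 -7.0000e-02  4.0580e+01] [  4.9  -2.4 -10. ] [-0.542 -0.943 -0.053] 0.0129
```

Call:
{"method": "apply_moves", "body": {"series": [[0,0,0.02,0,0,-0.0001,255],[0,0,0,0,0,0,255]]}}

```text
time: 18.92
ee_pos: [0.5301, -0.0423, 0.2568]
orientation: [180.0, -0.1, 39.4]
wrist_force: [4.6, -2.8, -9.9]
opening: 0.0129
```

```bash
python3 st.py
```

```text
[ 14.3  18.5 -18.4 106.7   6.9  55.8 -57.7] [530.09 -42.27 256.76] [ 1.7995e+02 -7.0000e-02  3.9440e+01] [ 4.6 -2.8 -9.9] [-0.56  -1.018 -0.068] 0.0129
```

Call:
{"method": "apply_moves", "body": {"series": [[0,0,0.02,0,0,0,255],[0,0,0,0,0,0,255]]}}

```text
time: 19.08
ee_pos: [0.5301, -0.0423, 0.2568]
orientation: [180.0, -0.1, 38.3]
wrist_force: [5.0, -2.6, -10.6]
opening: 0.013
```

```bash
python3 st.py
```

```text
[ 14.1  18.5 -18.2 106.7   6.9  55.8 -58.8] [530.11 -42.27 256.79] [ 1.7995e+02 -7.0000e-02  3.8300e+01] [  5.   -2.6 -10.6] [-0.585 -1.022 -0.04 ] 0.013
```

Call:
{"method": "apply_moves", "body": {"series": [[0,0,0.02,0,0,-0.0001,255],[0,0,0,0,0,0,255]]}}

```text
time: 19.25
ee_pos: [0.5301, -0.0423, 0.2569]
orientation: [180.0, -0.1, 37.1]
wrist_force: [4.9, -2.8, -8.8]
opening: 0.013
```

```bash
python3 st.py
```

```text
[ 13.9  18.4 -18.  106.7   6.8  55.8 -59.8] [530.11 -42.31 256.89] [ 1.7995e+02 -7.0000e-02  3.7150e+01] [ 4.9 -2.8 -8.8] [-0.594 -1.034 -0.047] 0.013
```

Call:
{"method": "apply_moves", "body": {"series": [[0,0,0.02,0,0,0,255],[0,0,0,0,0,0,255]]}}

```text
time: 19.42
ee_pos: [0.5301, -0.0423, 0.2569]
orientation: [180.0, -0.1, 36.0]
wrist_force: [4.8, -2.8, -9.9]
opening: 0.013
```

```bash
python3 st.py
```

```text
[ 13.7  18.4 -17.7 106.7   6.7  55.8 -60.9] [530.11 -42.33 256.88] [ 1.7995e+02 -7.0000e-02  3.6000e+01] [ 4.8 -2.8 -9.9] [-0.61  -0.949 -0.081] 0.013
```

Call:
{"method": "apply_moves", "body": {"series": [[0,0,0.02,0,0,-0.0001,255],[0,0,0,0,0,0,255]]}}

```text
time: 19.58
ee_pos: [0.5301, -0.0423, 0.257]
orientation: [180.0, -0.1, 34.9]
wrist_force: [4.6, -2.7, -9.9]
opening: 0.0128
```

```bash
python3 st.py
```

```text
[ 13.6  18.4 -17.5 106.7   6.6  55.8 -62. ] [530.11 -42.33 256.96] [ 1.7996e+02 -7.0000e-02  3.4860e+01] [ 4.6 -2.7 -9.9] [-0.62  -0.99  -0.058] 0.0128
```

Call:
{"method": "apply_moves", "body": {"series": [[0,0,0.02,0,0,0,255],[0,0,0,0,0,0,255]]}}

```text
time: 19.75
ee_pos: [0.5301, -0.0423, 0.2569]
orientation: [180.0, -0.1, 33.7]
wrist_force: [5.8, -3.0, -10.2]
opening: 0.0131
```

```bash
python3 st.py
```

```text
[ 13.4  18.4 -17.3 106.7   6.5  55.8 -63. ] [530.13 -42.35 256.95] [ 1.7995e+02 -8.0000e-02  3.3720e+01] [  5.8  -3.  -10.2] [-0.613 -0.996 -0.007] 0.0131
```

Call:
{"method": "apply_moves", "body": {"series": [[0,0,0.02,0,0,-0.0001,255],[0,0,0,0,0,0,255]]}}

```text
time: 19.92
ee_pos: [0.5302, -0.0425, 0.257]
orientation: [179.9, -0.1, 32.6]
wrist_force: [5.7, -3.1, -10.3]
opening: 0.0134
```

```bash
python3 st.py
```

```text
[ 13.2  18.3 -17.1 106.7   6.4  55.8 -64.1] [530.18 -42.45 257.03] [ 1.7994e+02 -8.0000e-02  3.2570e+01] [  5.7  -3.1 -10.3] [-0.671 -1.081  0.05 ] 0.0134
```

Call:
{"method": "apply_moves", "body": {"series": [[0,0,0.01,0,0,0,255],[0,0,0,0,0,0,255]]}}

```text
time: 20.08
ee_pos: [0.5302, -0.0425, 0.257]
orientation: [179.9, -0.1, 32.0]
wrist_force: [5.7, -3.4, -10.6]
opening: 0.0129
```

```bash
python3 st.py
```

```text
[ 13.1  18.3 -17.  106.7   6.4  55.8 -64.6] [530.19 -42.5  257.01] [ 1.7994e+02 -8.0000e-02  3.2030e+01] [  5.7  -3.4 -10.6] [-0.658 -1.074  0.066] 0.0129
```

Call:
{"method": "apply_moves", "body": {"series": [[0,0,0.02,0,0,0,255],[0,0,0,0,0,0,255]]}}

```text
time: 20.25
ee_pos: [0.5303, -0.0426, 0.257]
orientation: [179.9, -0.1, 30.9]
wrist_force: [6.4, -2.9, -11.4]
opening: 0.013
```

```bash
python3 st.py
python3 - <<'E'
from rig import manip
import cv2,numpy as np
a,_=manip.camera("wrist");b,_=manip.camera("side")
cv2.imwrite("pics/c2.png",np.hstack([a[130:480,120:520],cv2.resize(b[120:295,310:510],None,fx=2,fy=2)]))
E
```

```text
[ 13.   18.3 -16.8 106.7   6.3  55.7 -65.7] [530.26 -42.56 257.02] [ 1.7993e+02 -8.0000e-02  3.0860e+01] [  6.4  -2.9 -11.4] [-0.745 -1.142  0.197] 0.013
```

View pics/c2.png

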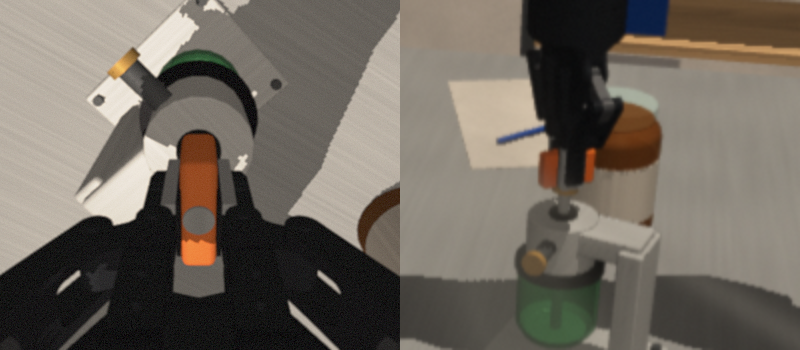

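The moment has risen to +0.2 N m from a baseline of about -0.06, so the thread is at its end. In the image the knob has turned with the tool and sits raised. I'll relieve the twist, lower until the thread carries the load, and release.

Call:
{"method": "apply_moves", "body": {"series": [[0,0,-0.02,0,0,0.0002,255],[0,0,-0.015,0,0,0.0003,255],[0,0,0,0,0,0.0003,255],[0,0,0,0,0,0,255]]}}

```text
time: 20.68
ee_pos: [0.5302, -0.0424, 0.2566]
orientation: [179.9, -0.1, 32.9]
wrist_force: [5.0, -2.5, -7.4]
opening: 0.0127
```

Call:
{"method": "apply_moves", "body": {"series": [[0,0,0,0,0,0.0003,255],[0,0,0,0,0,0,255]]}}

```text
time: 20.85
ee_pos: [0.5302, -0.0424, 0.2564]
orientation: [179.9, -0.1, 32.9]
wrist_force: [5.0, -3.4, -7.3]
opening: 0.0127
```

```bash
python3 st.py
```

```text
[ 13.3  18.4 -17.2 106.8   6.5  55.7 -63.9] [530.2  -42.42 256.38] [ 1.7993e+02 -9.0000e-02  3.2870e+01] [ 5.  -3.4 -7.3] [-0.649 -0.858  0.151] 0.0127
```

Call:
{"method": "apply_moves", "body": {"series": [[0,0,-0.01,0,0,0.0003,255],[0,0,0,0,0,0,255]]}}

```text
time: 21.02
ee_pos: [0.5302, -0.0424, 0.256]
orientation: [179.9, -0.1, 33.4]
wrist_force: [4.4, -3.7, -6.9]
opening: 0.0131
```

Call:
{"method": "apply_moves", "body": {"series": [[0,0,0,0,0,0.0003,255],[0,0,0,0,0,0,255]]}}

```text
time: 21.18
ee_pos: [0.5301, -0.0424, 0.2556]
orientation: [179.9, -0.1, 33.4]
wrist_force: [4.5, -2.8, -7.2]
opening: 0.0131
```

```bash
python3 st.py
```

```text
[ 13.3  18.4 -17.3 106.8   6.5  55.6 -63.4] [530.15 -42.37 255.65] [ 1.7994e+02 -8.0000e-02  3.3420e+01] [ 4.5 -2.8 -7.2] [-0.657 -0.936  0.108] 0.0131
```

Call:
{"method": "apply_moves", "body": {"series": [[0,0,0,0,0,0.0003,255],[0,0,0,0,0,0.0002,255],[0,0,0,0,0,0,255]]}}

```text
time: 21.43
ee_pos: [0.5301, -0.0424, 0.2551]
orientation: [179.9, -0.1, 33.4]
wrist_force: [5.2, -3.3, -7.0]
opening: 0.0128
```

Call:
{"method": "apply_moves", "body": {"series": [[0,0,0,0,0,0.0003,255],[0,0,0,0,0,0,255]]}}

```text
time: 21.6
ee_pos: [0.5302, -0.0423, 0.2549]
orientation: [179.9, -0.1, 33.4]
wrist_force: [4.6, -3.0, -7.4]
opening: 0.0131
```

```bash
python3 st.py
```

```text
[ 13.3  18.5 -17.2 106.9   6.6  55.5 -63.4] [530.18 -42.34 254.88] [ 1.7994e+02 -9.0000e-02  3.3420e+01] [ 4.6 -3.  -7.4] [-0.601 -0.927  0.144] 0.0131
```

Call:
{"method": "apply_moves", "body": {"series": [[0,0,0,0,0,0.0003,255],[0,0,0,0,0,0,255]]}}

```text
time: 21.77
ee_pos: [0.5302, -0.0424, 0.2546]
orientation: [179.9, -0.1, 33.4]
wrist_force: [4.0, -3.4, -6.6]
opening: 0.013
```

Call:
{"method": "apply_moves", "body": {"series": [[0,0,0,0,0,0.0003,255],[0,0,0,0,0,0,255],[0,0,0,0,0,0,255]]}}

```text
time: 22.02
ee_pos: [0.5302, -0.0424, 0.2544]
orientation: [179.9, -0.1, 33.4]
wrist_force: [4.0, -4.5, -5.9]
opening: 0.013
```

```bash
python3 st.py
```

```text
[ 13.3  18.5 -17.2 106.9   6.6  55.4 -63.4] [530.17 -42.37 254.41] [ 1.7993e+02 -9.0000e-02  3.3420e+01] [ 4.  -4.5 -5.9] [-0.639 -0.784  0.04 ] 0.013
```

Call:
{"method": "apply_moves", "body": {"series": [[0,0,0,0,0,0.0003,255],[0,0,0,0,0,0,255],[0,0,0,0,0,0,255]]}}

```text
time: 22.27
ee_pos: [0.5302, -0.0424, 0.2542]
orientation: [179.9, -0.1, 33.4]
wrist_force: [3.8, -3.1, -2.4]
opening: 0.0131
```

```bash
python3 st.py
```

```text
[ 13.3  18.5 -17.2 106.9   6.6  55.4 -63.4] [530.18 -42.38 254.22] [ 1.7993e+02 -9.0000e-02  3.3360e+01] [ 3.8 -3.1 -2.4] [-0.654 -0.778  0.099] 0.0131
```

Call:
{"method": "apply_moves", "body": {"series": [[0,0,0,0,0,0.0002,255],[0,0,0,0,0,0,255],[0,0,0,0,0,0,255]]}}

```text
time: 22.52
ee_pos: [0.5302, -0.0424, 0.2541]
orientation: [179.9, -0.1, 33.3]
wrist_force: [3.4, -3.2, -0.5]
opening: 0.0133
```

```bash
python3 st.py
```

```text
[ 13.3  18.5 -17.2 106.9   6.6  55.4 -63.5] [530.2  -42.37 254.1 ] [ 1.7993e+02 -1.0000e-01  3.3330e+01] [ 3.4 -3.2 -0.5] [-0.633 -0.755  0.123] 0.0133
```

The thread now carries the load at about 11.6 mm of lift. I'll release and retreat straight up.

Call:
{"method": "apply_moves", "body": {"series": [[0,0,0,0,0,0,215],[0,0,0,0,0,0,200],[0,0,0,0,0,0,180],[0,0,0,0,0,0,100],[0,0,0,0,0,0,50],[0,0,0,0,0,0,50],[0,0,0,0,0,-0.005,50],[0,0,0,0,0,-0.01,50],[0,0,0,0,0,-0.015,50],[0,0,0,0,0,-0.015,50],[0,0,0,0,0,-0.015,50],[0,0,0,0,0,-0.015,50],[0,0,0,0,0,-0.01,50],[0,0,0,0,0,0,50],[0,0,0,0,0,0,50]]}}

```text
time: 23.77
ee_pos: [0.5296, -0.0424, 0.3388]
orientation: [180.0, -0.1, 33.3]
wrist_force: [0.1, 0.1, -0.4]
opening: 0.0687
```

```bash
python3 st.py
python3 - <<'E'
from rig import manip
from h import *
b,d=manip.camera("side");i=manip.camera_info("side");w,_=manip.camera("wrist")
s0=np.load("pics/side0.npz")
for p,dd in((s0["p"],s0["d"]),(b,d)):
    ys,xs=np.nonzero(orange(p,(370,180,420,235)));o,D=ray(i,np.c_[xs,ys]);Q=o+D*dd[ys,xs][:,None];Q=Q[dd[ys,xs]>0]
    T=Q[Q[:,2]>np.percentile(Q[:,2],60)]
    print(len(Q),np.percentile(Q[:,2],[2,50,98]).round(4),cv2.minAreaRect((Q[:,:2]*1000).astype(np.float32)))
cv2.imwrite("pics/c3.png",np.hstack([cv2.resize(w,(400,300)),cv2.resize(b,(400,300))]))
E
```

```text
[ 14.   13.8 -17.6 100.9   4.5  65.9 -61.7] [529.6  -42.38 338.82] [ 1.7995e+02 -5.0000e-02  3.3270e+01] [ 0.1  0.1 -0.4] [-0.014  0.014 -0.01 ] 0.0687
292 [0.1759 0.1928 0.1992] ((538.9238891601562, -153.11019897460938), (43.74312210083008, 253.90431213378906), 4.1319122314453125)
359 [0.1811 0.2001 0.2101] ((526.8968505859375, -153.2740478515625), (261.9660949707031, 39.03462600708008), 88.30099487304688)
```

View pics/c3.png

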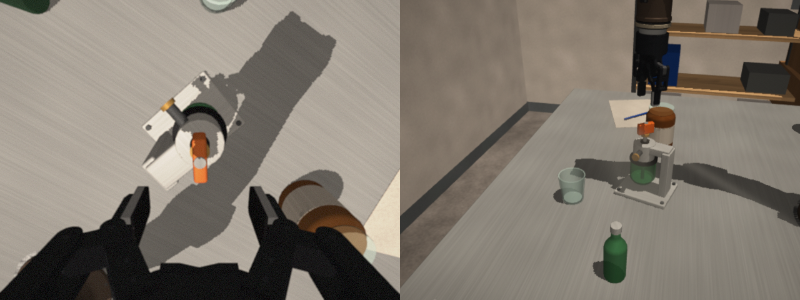

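The knob stays up, its top about 11 mm higher than at the start. It has turned in line with the gripper, nothing touches it, and the glassware looks unmoved. Handing in.

```bash
python3 -c "
from rig import manip
print(manip.job_done())"
```

```text
the job is handed in; nothing more can be done
None
```

The filter is closed and the job is handed in; the hand-in gives no verdict, so the result rests on my own checks.

- **Pull:** The screw met its thread stop at about 8.9 mm of lift. The pull peaked at 13.5 N, which is about 5 N above the spring.
- **Turn:** I turned it about 2.3 rad clockwise in one grasp, letting it climb. The thread came up solid with the moment rising to about +0.2 N m, against a limit of about 0.5 N m.
- **Release:** I eased the twist, lowered the screw until the thread carried the load at about 11.6 mm by the tool reading, opened the gripper and backed off upward.

**Last checks:**
- The wrist force was near zero after release.
- The side camera put the knob's top about 11 mm above its start, over the 9.5 mm needed.
- The knob stayed turned in line with the gripper. I judged this by eye, because the side-view angle fit picked up stray pixels and was useless.
- The jar, bottle and tumbler looked unmoved in the pictures; I did not measure them.
- The job had taken about 24 s of the 70 s allowed.

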